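# Find and release the latched key of a lamp board

## Robot

A 7-joint arm with a two-finger parallel gripper is mounted at the origin on the work surface. World frame = base frame: x ahead of the robot, y to its left, z up, the work surface at z = 0. Lengths are in m, angles in degrees, forces in N, time in s.
With the tool pointing down it reaches from about 0.4 to 0.85 m from the base axis. Payload 4.4 kg.
Tool frame: the origin (TCP) lies midway between the tips of the shut fingers; the grasp point (between the pads) lies 19 mm behind it; z points along the fingers, y is the line along which they close (so a half turn about z gives the same grasp; the last joint's range is limited). The gripper opens to 94 mm and grips with 3 to 60 N. Pads are 16 mm wide; open, the fingers measure 119 mm over their backs; the gripper's body (75 mm by 177 mm) begins 78 mm behind the grasp point.
Start: joints at [72.892, 36.005, 2.206, 86.941, -1.547, 57.084, -1.146], TCP at [0.15, -0.632, 0.205] pointing down, gripper open.
Joint ranges: [-175.42, 175.42], [-21.48, 121.26], [-71.46, 75.88], [10.55, 141.38], [-63.04, 243.04], [13.31, 113.54], [-168.57, 168.57]. Speed limits (degrees/s): [147.25, 147.25, 180, 180, 180, 180, 180].

## Interface

Orientations are given as [roll, pitch, yaw] about the fixed x, y, z axes, in that order (R = Rz(yaw) Ry(pitch) Rx(roll)).
In Python, from workcell import env, imaging gives the robot as it stands.
- The arm moves only by the tool servo_tool, never from a script. Its argument "motion" is a list that holds one entry, the list of rows, each a list of 6 numbers: the shift along the world's x, y, z as a fraction of full scale, then the turn, a rotation vector about the world's x, y, z as a fraction of full scale. A call has 1 to 8 rows; each row shifts and turns the commanded pose from where the row before left it; what a row does not reach is not made up. Full scale, the value 1, is 100 mm for a shift and 90 degrees for a turn. A row lasts 1/12 s, in which the tool goes at most 41.7 mm and 7.16 degrees, less where a joint would pass 70% of its speed; a pose out of reach is approached as far as the arm can. A call with a number of a shift or a turn outside -1 to 1 is refused whole. A call with a gripper value outside its range is refused whole. "claw" is the closure, from -1 (fully open) to 1 (shut), set as the call begins (left out, the last holds). The fingers move at their own pace and stop on an object; the grip force is fixed at half the most. Time passes only in rows, so rows that do not move let the fingers close. It gives the time, the measured TCP pose, the force, the opening and the grip force at its end, in the units of the state.
- env.sense(): the state, without advancing time (a new reading comes with each control period).
- imaging.camera(name): name is "scene" or "top"; returns a dict with "pixels" (384x512x3 uint8, red, green, blue), "vfov" (degrees; the focal length in pixels is half the picture's height over the tangent of half this angle, whatever the lens; pixels are square), "cx", "cy" (the principal point, pixels), "k1" (the pictures are not rectified: a ray, as slopes to the right and down, at radius r is drawn at 1 + k1 r^2 times it, then the intrinsics apply), "eye" and "orientation" of the camera in the world. Camera axes: x right, y down, z forward; pixel columns grow to the right and rows downward; lengths in m; the calibration is good to about 2 mm. A picture is of the moment at which its call begins. There is no depth.
- env.job_done(): hands the job in; it is judged then, once.
Trained networks look in a picture, given as the dict that the camera call returned (one of the last four; its "shot" number tells which), for a name from the list of things; names that differ only in an ending like _2 or _b are one class to them, and where a whole thing is asked for, a point or a joint stands for the part that bears it (a point fixed in the world has none). Each returns a list of dicts, best first, with "score" (0 to 1); they miss things now and then, are a little off and sometimes report something else, mostly with a low value. They report only what shows in the picture. A call takes as long as a camera call.
- imaging.find_in(picture, thing): "bbox" ([left, top, right, bottom] as shares, 0 to 1, of the picture: columns of its width, rows of its height, round what is visible of it).
- imaging.cut_out(picture, thing): "mask" (384x512 bool, what is visible of it) and "bbox" ([left, top, right, bottom] as shares, 0 to 1, of the picture: columns of its width, rows of its height, round what is visible of it).
The state is a dict: "t": time; "qpos": joint angles; "dq": joint speeds; "tau": joint torques, N m; "ee_pos": TCP position; "orientation": TCP orientation; "wrist_force": force on the tool from outside, world axes, zero at the start; "moment": the same for the moment, N m; "grip_width": finger opening in m; "gripper_force": force on a finger pad.
Only numpy, scipy, OpenCV 4.12 (cv2) and the standard library are available. Lean on these libraries where they do the work, as an engineer would, in place of code of your own. Each camera call takes 0.05 s, during which the arm holds its last target. There are 200 camera calls.

## Task

Before the lamp board is plugged in, all four of its push keys must be off, but one of them has been left latched down. With a fingertip touch each of the four keys lightly in turn, along the row from the robot's left to its right, without pushing any of them in, to feel which one is latched; only then press that one fully in and let go, so that it springs up like the others. Leave the things lying about where they are.

Things in the scene. Friction and masses are not known exactly. Their poses are not given: they have to be found in the camera images.
- board: Fixed wooden lamp board, 320 x 440 mm, its top 24 mm above the table, yaw within 0.3 rad. Origin on the table under its centre; x points across it away from the robot, y along it to the robot's left, z up. Four switches stand in a row at x = -35 mm, y = +87, +29, -29, -87 mm. Behind each, at x = +88 mm, is a fixed lamp, 67 mm high over the board, 42 mm wide.
- place_1 (a point): Point on the board's top under the middle of the first (leftmost) switch of the row, counting from the robot's left (board's +y end) to its right. Which of the keys a to d stands here changes.
- place_2 (a point): Point on the board's top under the middle of the second switch of the row, counting from the robot's left (board's +y end) to its right. Which of the keys a to d stands here changes.
- place_3 (a point): Point on the board's top under the middle of the third switch of the row, counting from the robot's left (board's +y end) to its right. Which of the keys a to d stands here changes.
- place_4 (a point): Point on the board's top under the middle of the fourth (rightmost) switch of the row, counting from the robot's left (board's +y end) to its right. Which of the keys a to d stands here changes.
- key_a_top (a point): Middle of the top face of key a, moves with the key. All four keys are alike: a grey square key, 26 x 26 mm, in a white stepped box (46 mm square below, 38 mm square above, upper face 22 mm above the board's top). A free key's top stands 36 mm above the board's top (60 mm above the table), a latched key's 30.5 mm. The letters tell nothing of the order along the row.
- key_b_top (a point): Middle of the top face of key b, moves with the key. All four keys are alike: a grey square key, 26 x 26 mm, in a white stepped box (46 mm square below, 38 mm square above, upper face 22 mm above the board's top). A free key's top stands 36 mm above the board's top (60 mm above the table), a latched key's 30.5 mm. The letters tell nothing of the order along the row.
- key_c_top (a point): Middle of the top face of key c, moves with the key. All four keys are alike: a grey square key, 26 x 26 mm, in a white stepped box (46 mm square below, 38 mm square above, upper face 22 mm above the board's top). A free key's top stands 36 mm above the board's top (60 mm above the table), a latched key's 30.5 mm. The letters tell nothing of the order along the row.
- key_d_top (a point): Middle of the top face of key d, moves with the key. All four keys are alike: a grey square key, 26 x 26 mm, in a white stepped box (46 mm square below, 38 mm square above, upper face 22 mm above the board's top). A free key's top stands 36 mm above the board's top (60 mm above the table), a latched key's 30.5 mm. The letters tell nothing of the order along the row.
- key_a (a joint): Travel of key a, straight down, in m: 0 = up (off), about 0.0055 = latched down (on), 0.010 = stop. A free key pushed to its stop and let go stays latched; a latched one pushed past 7.5 mm (best near the stop) springs up to 0 when let go. Pushing a free key takes 1.5 N at 0, 3 N at 5 mm, 4.5 N at the stop, plus 0.05 N per mm/s; a latched key yields under 0.5 mm below 2.5 N.
- key_b (a joint): Travel of key b, straight down, in m: 0 = up (off), about 0.0055 = latched down (on), 0.010 = stop. A free key pushed to its stop and let go stays latched; a latched one pushed past 7.5 mm (best near the stop) springs up to 0 when let go. Pushing a free key takes 1.5 N at 0, 3 N at 5 mm, 4.5 N at the stop, plus 0.05 N per mm/s; a latched key yields under 0.5 mm below 2.5 N.
- key_c (a joint): Travel of key c, straight down, in m: 0 = up (off), about 0.0055 = latched down (on), 0.010 = stop. A free key pushed to its stop and let go stays latched; a latched one pushed past 7.5 mm (best near the stop) springs up to 0 when let go. Pushing a free key takes 1.5 N at 0, 3 N at 5 mm, 4.5 N at the stop, plus 0.05 N per mm/s; a latched key yields under 0.5 mm below 2.5 N.
- key_d (a joint): Travel of key d, straight down, in m: 0 = up (off), about 0.0055 = latched down (on), 0.010 = stop. A free key pushed to its stop and let go stays latched; a latched one pushed past 7.5 mm (best near the stop) springs up to 0 when let go. Pushing a free key takes 1.5 N at 0, 3 N at 5 mm, 4.5 N at the stop, plus 0.05 N per mm/s; a latched key yields under 0.5 mm below 2.5 N.
- wire_spool: Loose bystander: copper wire on a white spool, 80 mm across, 44 mm high, standing on the table to the robot's right of the board. Origin under its centre.
- printed_ring: Loose bystander: grey printed ring, 52 mm outside, 36 mm inside, 18 mm high, lying on the board's right (-y) end. Origin under its centre.
- screwdriver: Loose bystander: screwdriver about 160 mm long and 30 mm thick at most, lying along the board's edge on the robot's side of the keys. Origin under its middle.
- cubesat: Loose bystander: 100 x 100 x 113 mm model satellite, black with aluminium rails, standing on the table to the robot's left of the board. Origin under its centre.

How it is judged:
By the outcome, as a careful person would: the job done as asked, in the order asked, and still so for the second after the job is handed in, with the robot touching nothing.
It also fails if it takes over 54 s, if anything falls off the work surface, if the arm or the gripper's body presses on something with over 40 N, if the wrist force passes 120 N, or if a joint passes its speed limit or range.

## Working session

There is one attempt and no reset: what is moved stays moved. The work goes in short steps, Python scripts to look and compute and a tool call to move; the robot and the scene stay as the last step left them, time stands still between calls to the robot, and variables do not carry over. Pictures are saved under pics/ and viewed, at most 10 in all, crops included, and the job is handed in when it is done.

Besides the shell and the picture viewer there is one more tool, called after ">>>" by a JSON object that holds its "op" and its "data", one argument or row to a line. servo_tool: Moves the arm, as the interface text tells. Shift numbers are shares of 100 mm and turn numbers shares of 90 degrees, none past 1 either way. Its arguments: {"type":"object","properties":{"motion":{"type":"array","items":{"type":"array","items":{"type":"array","items":{"type":"number"}}}},"claw":{"type":"number"}},"required":["motion"]}

```bash
mkdir -p pics; cat > h.py <<'E'
import numpy as np, cv2
from workcell import env, imaging
from scipy.spatial.transform import Rotation as R
def rot(c):
    o=np.array(c["orientation"],float)
    return o if o.shape==(3,3) else R.from_euler("xyz",o,degrees=True).as_matrix()
def K(c):
    f=192/np.tan(np.radians(c["vfov"]/2)); return np.array([[f,0,c["cx"]],[0,f,c["cy"]],[0,0,1.]])
def D(c): return np.array([c["k1"],0,0,0.])
def project(c,P):
    r=rot(c).T; return cv2.projectPoints(np.atleast_2d(P).astype(float),cv2.Rodrigues(r)[0],-r@np.array(c["eye"]),K(c),D(c))[0][:,0]
def at_z(c,uv,z):
    n=cv2.undistortPoints(np.array(uv,float).reshape(-1,1,2),K(c),D(c))[:,0]
    d=np.c_[n,np.ones(len(n))]@rot(c).T; e=np.array(c["eye"]); return e+d*((z-e[2])/d[:,2])[:,None]
E
python3 - <<'E'
from h import *
for n in("top","scene"):
    c=imaging.camera(n); cv2.imwrite(f"pics/{n}1.png",c["pixels"][...,::-1])
    print(n,{k:v for k,v in c.items() if k!="pixels"})
    for t in("key_a_top","board","printed_ring","screwdriver","cubesat","wire_spool"):
        for d in imaging.find_in(c,t)[:6]:
            b=np.array(d["bbox"])*[512,384,512,384]; m=(b[:2]+b[2:])/2
            print(t,round(d["score"],2),b.round(),at_z(c,[m],.06)[0].round(4))
print(env.sense())
E
```

```text
top {'vfov': 54.7209437607908, 'cx': 253.4488529253182, 'cy': 194.59449577274628, 'k1': -0.09016764126508686, 'eye': array([0.28878942, 0.01760831, 1.22808226]), 'orientation': array([-1.67775195e+02,  1.67869585e-02, -8.61193008e+01]), 'shot': 1}
board 0.7 [222. 133. 355. 232.] [ 0.5886 -0.0767  0.06  ]
printed_ring 0.53 [338. 192. 355. 204.] [ 0.5514 -0.266   0.06  ]
screwdriver 0.63 [287. 209. 310. 220.] [ 0.4861 -0.112   0.06  ]
screwdriver 0.6 [387. 171. 416. 195.] [ 0.6124 -0.4486  0.06  ]
cubesat 0.8 [ 76. 176. 125. 219.] [0.497  0.5332 0.06  ]
cubesat 0.6 [221. 133. 360. 230.] [ 0.5917 -0.0828  0.06  ]
wire_spool 0.58 [388. 171. 418. 198.] [ 0.6079 -0.4544  0.06  ]
scene {'vfov': 45.33919003476096, 'cx': 255.03361766996267, 'cy': 192.7099852924208, 'k1': 0.0015226881411970303, 'eye': array([ 1.31847166, -0.87036711,  0.89873733]), 'orientation': array([-1.23954135e+02, -1.06221384e-01,  4.03708491e+01]), 'shot': 2}
key_a_top 0.45 [224. 227. 238. 232.] [ 0.5837 -0.1122  0.06  ]
board 0.7 [154. 189. 332. 312.] [ 0.6728 -0.1602  0.06  ]
printed_ring 0.62 [178. 254. 199. 268.] [ 
[... 265 characters left out ...]
  0.06  ]
{'t': 0.7, 'qpos': array([72.89086831, 36.00430171,  2.20514442, 86.94080138, -1.54855393,
       57.08413005, -1.14551611]), 'dq': array([-0.04935004, -0.0460408 ,  0.07106632,  0.119571  , -0.05230069,
        0.02448866, -0.05730133]), 'tau': array([-6.80766989e-04, -5.49433064e+01,  1.14245061e+00, -1.86911058e+01,
       -5.24068193e-02,  1.56014931e-02, -1.89499752e-05]), 'ee_pos': array([ 0.15000924, -0.63246389,  0.20548128]), 'orientation': array([ 1.79999636e+02, -3.85596456e-03,  1.33377810e+01]), 'wrist_force': array([-0.41379525, -0.22367354, -0.56038039]), 'moment': array([ 0.0048174 , -0.01547967,  0.0108296 ]), 'gripper_force': 0.0, 'grip_width': 0.0939916549436607}
```

```bash
python3 - <<'E'
import cv2
a=cv2.imread("pics/top1.png")[120:245,200:375]; b=cv2.imread("pics/scene1.png")[175:325,140:345]
cv2.imwrite("pics/t1c.png",cv2.resize(a,None,fx=4.5,fy=4.5,interpolation=cv2.INTER_CUBIC))
cv2.imwrite("pics/s1c.png",cv2.resize(b,None,fx=3.9,fy=3.9,interpolation=cv2.INTER_CUBIC))
E
```

```text
(no output)
```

View pics/t1c.png

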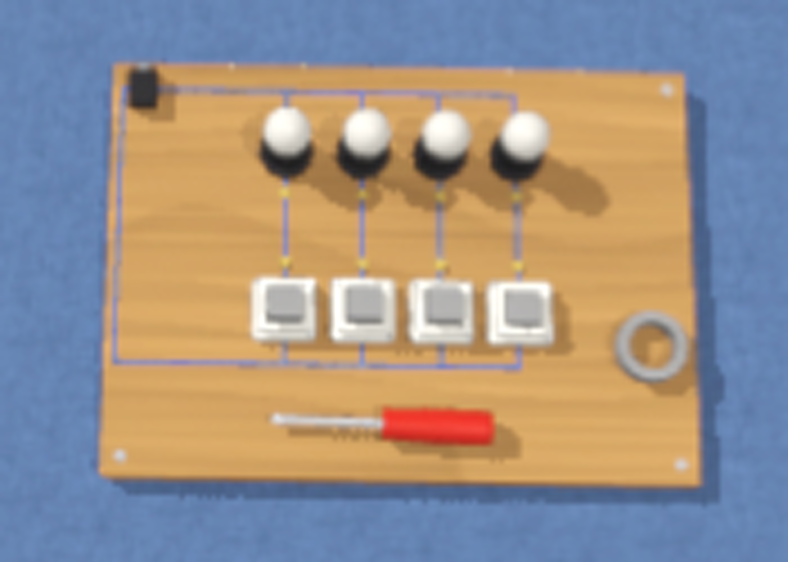

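View pics/s1c.png

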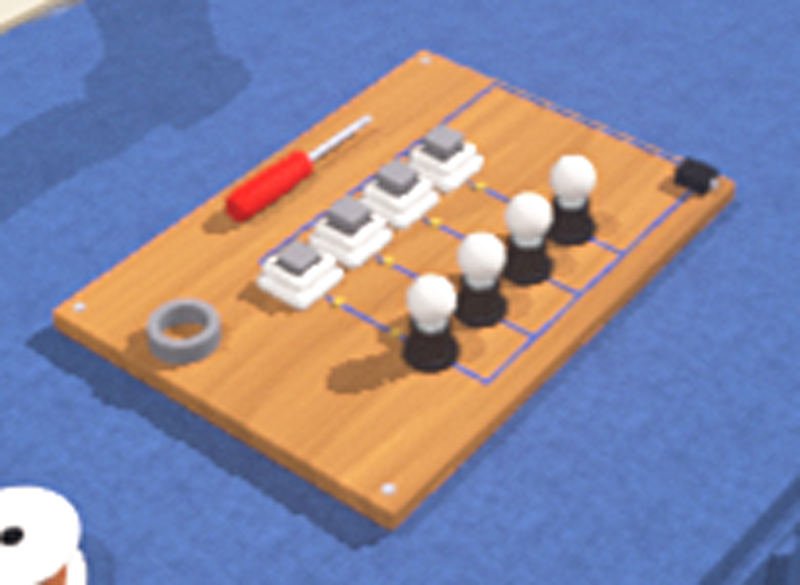

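The top crop shows keys at crop (286,304), (364,302), (445,304) and (525,308), and board corners at (113,64), (684,73), (700,486) and (100,475). The scene crop shows key tops at (446,140), (398,178), (350,213) and (299,257). The ring lies at the right end and the screwdriver in front. Next I fit the board pose from both views.

```bash
python3 - <<'E'
from h import *
from scipy.optimize import least_squares
T,S=imaging.camera("top"),imaging.camera("scene")
ct=np.array([(113,64),(684,73),(700,486),(100,475),(286,304),(364,302),(445,304),(525,308)])/4.5+[200,120]
cs=np.array([(735,183),(395,521),(55,312),(424,50),(446,140),(398,178),(350,213),(299,257)])/3.9+[140,175]
L=np.array([(.16,.22,.024),(.16,-.22,.024),(-.16,-.22,.024),(-.16,.22,.024)]+[(-.035,y,.059) for y in(.087,.029,-.029,-.087)])
def W(p): return L@R.from_euler("z",p[2]).as_matrix().T+[p[0],p[1],0]
for nm,v in(("both",[(T,ct),(S,cs)]),("T",[(T,ct)]),("S",[(S,cs)])):
    r=least_squares(lambda p:np.concatenate([(project(c,W(p))-u).ravel() for c,u in v]),[.59,-.08,0],loss="soft_l1")
    print(nm,r.x.round(4),np.degrees(r.x[2]).round(2),r.fun.round(1)); print(W(r.x)[4:].round(4).tolist())
E
```

```text
both [ 0.6102 -0.0802  0.0529] 3.03 [-0.  -0.9  0.  -0.7  0.6 -0.7 -0.2  0.  -0.2 -1.1  0.4 -0.4  0.3 -0.6
  0.3 -1.2  0.7 -0.3 -0.6 -1.2 -1.4 -0.2 -0.4 -0.5 -0.7 -0.9 -0.1 -1.6
 -0.2 -1.1 -0.2 -2.3]
[[0.5707, 0.0048, 0.059], [0.5738, -0.0531, 0.059], [0.5768, -0.111, 0.059], [0.5799, -0.1689, 0.059]]
T [ 0.6078 -0.0799  0.0506] 2.9 [-0.1 -0.4  0.   0.   0.4  0.2 -0.5  0.6 -0.4 -0.5  0.2  0.3  0.1  0.1
  0.1 -0.5]
[[0.5685, 0.0053, 0.059], [0.5714, -0.0527, 0.059], [0.5744, -0.1106, 0.059], [0.5773, -0.1685, 0.059]]
S [ 0.6139 -0.0826  0.0547] 3.13 [ 1.3  0.4  0.1  0.1 -1.2  1.  -0.2  0.1 -0.4 -0.1  0.2 -0.8  0.1 -0.2
  0.1 -1.3]
[[0.5742, 0.0023, 0.059], [0.5774, -0.0556, 0.059], [0.5805, -0.1135, 0.059], [0.5837, -0.1714, 0.059]]
```

>>> {"op": "servo_tool", "data": {
  "claw": 1,
  "motion": [
    [[0.19, 0.29, 0, 0, 0, -0.014], [0.19, 0.29, 0, 0, 0, -0.014], [0.19, 0.29, 0, 0, 0, -0.014], [0.19, 0.29, 0, 0, 0, -0.014], [0.19, 0.29, 0, 0, 0, -0.014], [0.19, 0.29, 0, 0, 0, -0.014], [0.19, 0.29, 0, 0, 0, -0.014], [0.19, 0.29, 0, 0, 0, -0.014]]
  ]
}}

```text
t: 1.47
ee_pos: [0.3028, -0.3991, 0.2057]
orientation: [180.0, -0.0, 3.2]
wrist_force: [0.4, 0.7, -0.7]
grip_width: 0.0439
gripper_force: 0.0
```

>>> {"op": "servo_tool", "data": {
  "motion": [
    [[0.19, 0.29, 0, 0, 0, 0], [0.19, 0.29, 0, 0, 0, 0], [0.19, 0.29, 0, 0, 0, 0], [0.19, 0.29, 0, 0, 0, 0], [0.19, 0.29, 0, 0, 0, 0], [0.19, 0.29, 0, 0, 0, 0], [0.19, 0.29, 0, 0, 0, 0], [0.19, 0.29, 0, 0, 0, 0]]
  ]
}}

```text
t: 2.13
ee_pos: [0.4549, -0.167, 0.2058]
orientation: [180.0, -0.0, 3.3]
wrist_force: [0.5, -1.3, -0.7]
grip_width: 0.0005
gripper_force: 0.0
```

>>> {"op": "servo_tool", "data": {
  "motion": [
    [[0.19, 0.29, -0.1, 0, 0, 0], [0.19, 0.29, -0.1, 0, 0, 0], [0.19, 0.29, -0.1, 0, 0, 0], [0.19, 0.29, -0.1, 0, 0, 0], [0.19, 0.29, -0.1, 0, 0, 0], [0.19, 0.29, -0.1, 0, 0, 0], [0, 0, 0, 0, 0, 0], [0, 0, 0, 0, 0, 0]]
  ]
}}

```text
t: 2.8
ee_pos: [0.5683, 0.0081, 0.1447]
orientation: [-180.0, 0.0, 3.5]
wrist_force: [-0.1, -1.0, 0.2]
grip_width: 0.0006
gripper_force: 0.0
```

>>> {"op": "servo_tool", "data": {
  "motion": [
    [[0.01, -0.02, -0.15, 0, 0, 0], [0.01, -0.02, -0.15, 0, 0, 0], [0.01, 0, -0.15, 0, 0, 0], [0, 0, -0.15, 0, 0, 0], [0, 0, -0.1, 0, 0, 0], [0, 0, 0, 0, 0, 0], [0, 0, 0, 0, 0, 0], [0, 0, 0, 0, 0, 0]]
  ]
}}

```text
t: 3.47
ee_pos: [0.5715, 0.001, 0.0764]
orientation: [180.0, -0.1, 3.2]
wrist_force: [-0.2, 0.1, 0.3]
grip_width: 0.0004
gripper_force: 0.0
```

```bash
python3 - <<'E'
from h import *
s=env.sense(); print(s["ee_pos"],s["wrist_force"])
im=[]
for n,o in(("top",(215,165)),("scene",(190,180))):
    c=imaging.camera(n); p=project(c,s["ee_pos"])[0]; print(n,p)
    im.append(cv2.resize(c["pixels"][o[1]:o[1]+70,o[0]:o[0]+90,::-1],None,fx=4.4,fy=6,interpolation=cv2.INTER_CUBIC) if 0 else cv2.resize(c["pixels"][o[1]:o[1]+80,o[0]:o[0]+88,::-1],None,fx=4.5,fy=4.5,interpolation=cv2.INTER_CUBIC))
    print(env.sense()["wrist_force"])
cv2.imwrite("pics/p2.png",np.hstack(im))
E
```

```text
[0.57151303 0.00099436 0.07636913] [-0.24556727  0.13201533  0.34018884]
top [264.73330658 184.98113215]
[0.49911585 0.66090432 0.44234275]
scene [253.01440499 206.1014056 ]
[ 0.74731151 -0.70180733 -0.14594167]
```

View pics/p2.png

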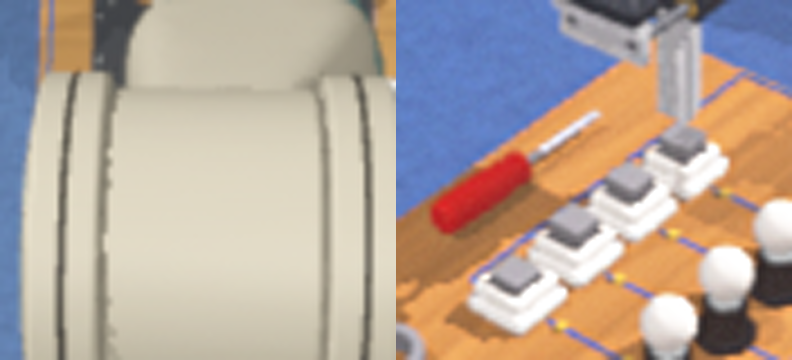

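The picture shows the shut fingertips at about scene pixel (253,206), where the calibration puts them. They're right above the first key, whose top is at about (254,212). I'll descend slowly from here.

>>> {"op": "servo_tool", "data": {
  "motion": [
    [[0, 0.03, -0.04, 0, 0, 0], [0, 0, -0.04, 0, 0, 0], [0, 0, -0.04, 0, 0, 0], [0, 0, -0.02, 0, 0, 0], [0, 0, 0, 0, 0, 0], [0, 0, 0, 0, 0, 0]]
  ]
}}

```text
t: 4.07
ee_pos: [0.5708, 0.0045, 0.0612]
orientation: [180.0, 0.0, 3.3]
wrist_force: [-0.4, 0.4, -0.0]
grip_width: 0.0006
gripper_force: 0.0
```

>>> {"op": "servo_tool", "data": {
  "motion": [
    [[0, 0, -0.005, 0, 0, 0], [0, 0, 0, 0, 0, 0], [0, 0, 0, 0, 0, 0]]
  ]
}}

```text
t: 4.32
ee_pos: [0.5711, 0.0045, 0.0611]
orientation: [180.0, -0.0, 3.3]
wrist_force: [0.1, 1.3, 0.5]
grip_width: 0.0005
gripper_force: 0.0
```

>>> {"op": "servo_tool", "data": {
  "motion": [
    [[0, 0, -0.004, 0, 0, 0], [0, 0, 0, 0, 0, 0]]
  ]
}}

```text
t: 4.48
ee_pos: [0.571, 0.0045, 0.0606]
orientation: [180.0, -0.0, 3.3]
wrist_force: [-0.5, 0.3, 1.3]
grip_width: 0.0009
gripper_force: 0.0
```

>>> {"op": "servo_tool", "data": {
  "motion": [
    [[0, 0, -0.003, 0, 0, 0], [0, 0, 0, 0, 0, 0]]
  ]
}}

```text
t: 4.65
ee_pos: [0.5711, 0.0045, 0.0604]
orientation: [180.0, -0.0, 3.3]
wrist_force: [-0.3, -0.4, 0.3]
grip_width: 0.0004
gripper_force: 0.5
```

```bash
cat > avg.py <<'E'
from h import *
v=[]
for i in range(8):
    imaging.camera("scene"); s=env.sense(); v.append(np.r_[s["wrist_force"],s["ee_pos"][2]*1e3,s["moment"]])
v=np.array(v); print(s["t"],v.mean(0).round(3),v.std(0).round(2))
E
python3 avg.py
```

```text
5.05 [-1.4100e-01 -2.6000e-02  1.1670e+00  6.0367e+01  5.0000e-03  4.3000e-02
 -3.0000e-03] [0.51 0.57 0.38 0.01 0.02 0.04 0.02]
```

>>> {"op": "servo_tool", "data": {
  "motion": [
    [[0, 0, -0.004, 0, 0, 0], [0, 0, 0, 0, 0, 0]]
  ]
}}

```text
t: 5.22
ee_pos: [0.5711, 0.0045, 0.0599]
orientation: [180.0, -0.0, 3.3]
wrist_force: [0.3, -0.1, 1.2]
grip_width: 0.0003
gripper_force: 0.8
```

```bash
python3 avg.py
```

```text
5.6167 [ 3.9000e-02 -2.1100e-01  1.2330e+00  5.9897e+01  8.0000e-03  9.0000e-03
 -3.1000e-02] [0.51 0.46 0.51 0.01 0.03 0.03 0.03]
```

>>> {"op": "servo_tool", "data": {
  "motion": [
    [[0, 0, 0.04, 0, 0, 0], [0, 0, 0, 0, 0, 0], [0, 0, 0, 0, 0, 0]]
  ]
}}

```text
t: 5.87
ee_pos: [0.5711, 0.0046, 0.0641]
orientation: [-180.0, -0.0, 3.3]
wrist_force: [0.6, 0.6, 0.9]
grip_width: 0.0005
gripper_force: 0.0
```

```bash
python3 avg.py
```

```text
6.2667 [ 2.3700e-01 -1.0000e-02  4.0000e-02  6.3821e+01  3.0000e-02  1.5000e-02
 -2.2000e-02] [0.62 0.7  0.53 0.05 0.02 0.02 0.03]
```

Key 1: contact at z about 60 mm with 1.2 N (free space reads 0), so it is free. On to key 2.

>>> {"op": "servo_tool", "data": {
  "motion": [
    [[0, 0, 0.06, 0, 0, 0], [0.015, -0.2, 0, 0, 0, 0], [0.01, -0.2, 0, 0, 0, 0], [0.005, -0.18, 0, 0, 0, 0], [0, 0, 0, 0, 0, 0], [0, 0, -0.04, 0, 0, 0], [0, 0, -0.03, 0, 0, 0], [0, 0, -0.01, 0, 0, 0]]
  ]
}}

```text
t: 6.93
ee_pos: [0.5736, -0.0516, 0.0613]
orientation: [-179.9, 0.1, 3.4]
wrist_force: [-0.1, -0.6, -0.3]
grip_width: 0.0005
gripper_force: 0.0
```

>>> {"op": "servo_tool", "data": {
  "motion": [
    [[0, 0, -0.01, 0, 0, 0], [0, 0, 0, 0, 0, 0], [0, 0, 0, 0, 0, 0]]
  ]
}}

```text
t: 7.18
ee_pos: [0.574, -0.0527, 0.0608]
orientation: [-180.0, 0.0, 3.3]
wrist_force: [-1.2, -0.7, -0.5]
grip_width: 0.0002
gripper_force: 0.0
```

```bash
python3 avg.py
```

```text
7.5833 [ 2.5600e-01 -5.0000e-02 -1.6500e-01  6.0931e+01 -1.0000e-03  8.0000e-03
  1.1000e-02] [0.4  0.26 0.41 0.03 0.04 0.02 0.04]
```

>>> {"op": "servo_tool", "data": {
  "motion": [
    [[0, 0, -0.006, 0, 0, 0], [0, 0, 0, 0, 0, 0], [0, 0, 0, 0, 0, 0]]
  ]
}}

```text
t: 7.83
ee_pos: [0.5741, -0.0535, 0.0604]
orientation: [180.0, -0.0, 3.3]
wrist_force: [-0.8, -0.3, 0.8]
grip_width: 0.0009
gripper_force: 0.4
```

```bash
python3 avg.py
```

```text
8.2333 [ 2.4200e-01  6.7000e-02  1.1880e+00  6.0366e+01 -3.0000e-03 -2.0000e-03
 -1.0000e-03] [0.44 0.38 0.39 0.01 0.03 0.03 0.02]
```

>>> {"op": "servo_tool", "data": {
  "motion": [
    [[0, 0, -0.004, 0, 0, 0], [0, 0, 0, 0, 0, 0], [0, 0, 0, 0, 0, 0]]
  ]
}}

```text
t: 8.48
ee_pos: [0.5741, -0.0535, 0.0599]
orientation: [180.0, -0.0, 3.3]
wrist_force: [-0.5, -0.0, 1.4]
grip_width: 0.0005
gripper_force: 0.8
```

```bash
python3 avg.py
```

```text
8.8833 [ 2.4400e-01 -6.3000e-01  1.3510e+00  5.9907e+01 -7.4000e-02 -6.7000e-02
  9.0000e-03] [0.45 0.5  0.56 0.01 0.02 0.03 0.04]
```

Key 2 meets contact at the same height, so it is free. On to key 3.

>>> {"op": "servo_tool", "data": {
  "motion": [
    [[0, 0, 0.1, 0, 0, 0], [0.015, -0.2, 0, 0, 0, 0], [0.01, -0.2, 0, 0, 0, 0], [0.005, -0.18, 0, 0, 0, 0], [0, 0, 0, 0, 0, 0], [0, 0, -0.04, 0, 0, 0], [0, 0, -0.03, 0, 0, 0], [0, 0, -0.01, 0, 0, 0]]
  ]
}}

```text
t: 9.55
ee_pos: [0.5765, -0.1095, 0.0613]
orientation: [-179.9, 0.1, 3.4]
wrist_force: [-0.7, 0.4, -0.5]
grip_width: 0.0007
gripper_force: 0.0
```

>>> {"op": "servo_tool", "data": {
  "motion": [
    [[0, 0, -0.01, 0, 0, 0], [0, 0, 0, 0, 0, 0], [0, 0, -0.006, 0, 0, 0], [0, 0, 0, 0, 0, 0], [0, 0, 0, 0, 0, 0]]
  ]
}}

```text
t: 9.97
ee_pos: [0.5771, -0.111, 0.0604]
orientation: [-180.0, -0.0, 3.3]
wrist_force: [0.9, -0.1, 0.0]
grip_width: 0.0006
gripper_force: 0.1
```

```bash
python3 avg.py
```

```text
10.3667 [ 8.9000e-02  4.8700e-01  7.3700e-01  6.0382e+01  1.7000e-01  1.0000e-02
 -1.5000e-02] [0.37 0.7  0.76 0.01 0.03 0.03 0.02]
```

>>> {"op": "servo_tool", "data": {
  "motion": [
    [[0, 0, -0.004, 0, 0, 0], [0, 0, 0, 0, 0, 0], [0, 0, 0, 0, 0, 0]]
  ]
}}

```text
t: 10.62
ee_pos: [0.5771, -0.1115, 0.0599]
orientation: [180.0, -0.0, 3.3]
wrist_force: [0.5, 0.9, 1.5]
grip_width: 0.0001
gripper_force: 0.8
```

```bash
python3 avg.py
```

```text
11.0167 [ 3.4000e-01  5.5100e-01  1.4420e+00  5.9922e+01  1.7600e-01 -5.4000e-02
  2.1000e-02] [0.21 0.55 0.39 0.01 0.03 0.03 0.02]
```

Key 3 is free as well. Key 4 still has to be felt.

>>> {"op": "servo_tool", "data": {
  "motion": [
    [[0, 0, 0.1, 0, 0, 0], [0.015, -0.2, 0, 0, 0, 0], [0.01, -0.2, 0, 0, 0, 0], [0.005, -0.18, 0, 0, 0, 0], [0, 0, 0, 0, 0, 0], [0, 0, -0.04, 0, 0, 0], [0, 0, -0.03, 0, 0, 0], [0, 0, -0.01, 0, 0, 0]]
  ]
}}

```text
t: 11.68
ee_pos: [0.5796, -0.1675, 0.0612]
orientation: [-179.9, 0.1, 3.4]
wrist_force: [-0.5, -1.0, 0.7]
grip_width: 0.0005
gripper_force: 0.0
```

>>> {"op": "servo_tool", "data": {
  "motion": [
    [[0, 0, -0.01, 0, 0, 0], [0, 0, 0, 0, 0, 0], [0, 0, -0.006, 0, 0, 0], [0, 0, -0.004, 0, 0, 0], [0, 0, 0, 0, 0, 0], [0, 0, 0, 0, 0, 0]]
  ]
}}

```text
t: 12.18
ee_pos: [0.58, -0.1694, 0.0599]
orientation: [180.0, -0.0, 3.3]
wrist_force: [-0.6, 0.5, -0.5]
grip_width: 0.0008
gripper_force: 0.0
```

```bash
python3 avg.py
```

```text
12.5833 [-5.2000e-02 -1.4000e-02  1.8100e-01  5.9915e+01  6.0000e-03 -1.2000e-02
  0.0000e+00] [0.51 0.6  0.49 0.02 0.03 0.03 0.02]
```

>>> {"op": "servo_tool", "data": {
  "motion": [
    [[0, 0, -0.02, 0, 0, 0], [0, 0, -0.015, 0, 0, 0], [0, 0, -0.006, 0, 0, 0], [0, 0, 0, 0, 0, 0], [0, 0, 0, 0, 0, 0]]
  ]
}}

```text
t: 13.0
ee_pos: [0.5799, -0.1695, 0.0556]
orientation: [-180.0, 0.0, 3.3]
wrist_force: [-0.7, -0.0, -0.2]
grip_width: 0.0003
gripper_force: 0.0
```

>>> {"op": "servo_tool", "data": {
  "motion": [
    [[0, 0, -0.005, 0, 0, 0], [0, 0, 0, 0, 0, 0], [0, 0, -0.004, 0, 0, 0], [0, 0, 0, 0, 0, 0], [0, 0, 0, 0, 0, 0]]
  ]
}}

```text
t: 13.42
ee_pos: [0.58, -0.1695, 0.0549]
orientation: [180.0, -0.0, 3.3]
wrist_force: [0.1, 1.3, -0.5]
grip_width: 0.0001
gripper_force: 0.0
```

```bash
python3 avg.py
```

```text
13.8167 [-4.1000e-02 -1.8600e-01 -2.0000e-02  5.4894e+01 -1.1000e-02  3.0000e-03
 -1.4000e-02] [0.47 0.58 0.49 0.02 0.02 0.03 0.05]
```

>>> {"op": "servo_tool", "data": {
  "motion": [
    [[0, 0, -0.004, 0, 0, 0], [0, 0, 0, 0, 0, 0], [0, 0, 0, 0, 0, 0]]
  ]
}}

```text
t: 14.07
ee_pos: [0.58, -0.1695, 0.0544]
orientation: [-180.0, 0.0, 3.3]
wrist_force: [0.5, 0.9, -0.5]
grip_width: 0.0003
gripper_force: 0.0
```

```bash
python3 avg.py
```

```text
14.4667 [ 6.2000e-02 -3.0000e-03 -5.3000e-02  5.4473e+01 -6.0000e-03  2.0000e-02
 -9.0000e-03] [0.58 0.31 0.32 0.02 0.01 0.04 0.02]
```

>>> {"op": "servo_tool", "data": {
  "motion": [
    [[0, 0, -0.003, 0, 0, 0], [0, 0, 0, 0, 0, 0], [0, 0, 0, 0, 0, 0]]
  ]
}}

```text
t: 14.72
ee_pos: [0.58, -0.1695, 0.0544]
orientation: [180.0, -0.0, 3.3]
wrist_force: [-0.9, -0.7, 2.0]
grip_width: 0.0002
gripper_force: 1.0
```

```bash
python3 avg.py
```

```text
15.1167 [-6.8200e-01  1.2000e-01  2.5330e+00  5.4313e+01  7.1000e-02  1.3100e-01
  5.0000e-03] [0.34 0.17 0.57 0.03 0.02 0.04 0.02]
```

Key 4 meets contact only at 54.4 mm, so it is the latched one. I'll lift off, then press it fully.

>>> {"op": "servo_tool", "data": {
  "motion": [
    [[0, 0, 0.05, 0, 0, 0], [0, 0, 0, 0, 0, 0], [0, 0, 0, 0, 0, 0], [0, 0, 0, 0, 0, 0]]
  ]
}}

```text
t: 15.45
ee_pos: [0.58, -0.1695, 0.0591]
orientation: [180.0, -0.0, 3.3]
wrist_force: [0.5, -0.8, -0.6]
grip_width: 0.0003
gripper_force: 0.0
```

>>> {"op": "servo_tool", "data": {
  "motion": [
    [[0, 0, -0.03, 0, 0, 0], [0, 0, -0.02, 0, 0, 0], [0, 0, -0.02, 0, 0, 0], [0, 0, -0.015, 0, 0, 0], [0, 0, -0.01, 0, 0, 0], [0, 0, 0, 0, 0, 0], [0, 0, 0, 0, 0, 0]]
  ]
}}

```text
t: 16.03
ee_pos: [0.5801, -0.1695, 0.0511]
orientation: [180.0, -0.0, 3.3]
wrist_force: [-3.5, 1.7, 14.3]
grip_width: 0.0003
gripper_force: 6.7
```

```bash
python3 avg.py
```

```text
16.4333 [-3.0420e+00  9.2700e-01  1.3636e+01  5.1123e+01  2.5300e-01  7.7000e-01
  4.0000e-03] [0.54 0.34 0.71 0.01 0.03 0.03 0.02]
```

>>> {"op": "servo_tool", "data": {
  "motion": [
    [[0, 0, -0.005, 0, 0, 0], [0, 0, 0, 0, 0, 0], [0, 0, 0, 0, 0, 0]]
  ]
}}

```text
t: 16.68
ee_pos: [0.5801, -0.1695, 0.0511]
orientation: [180.0, -0.0, 3.3]
wrist_force: [-3.3, 0.4, 16.0]
grip_width: 0.0003
gripper_force: 8.2
```

The key is on its stop. I'll let go and lift well clear so the cameras can see.

>>> {"op": "servo_tool", "data": {
  "motion": [
    [[0, 0, 0.05, 0, 0, 0], [0, 0, 0.1, 0, 0, 0], [0, 0, 0.2, 0, 0, 0], [0, 0, 0.3, 0, 0, 0], [0, 0, 0.3, 0, 0, 0], [0, 0, 0.2, 0, 0, 0], [0, 0, 0, 0, 0, 0], [0, 0, 0, 0, 0, 0]]
  ]
}}

```text
t: 17.35
ee_pos: [0.5807, -0.1697, 0.1654]
orientation: [180.0, -0.1, 3.3]
wrist_force: [-0.1, -0.4, -0.8]
grip_width: 0.0008
gripper_force: 0.0
```

>>> {"op": "servo_tool", "data": {
  "motion": [
    [[-0.2, -0.2, 0.1, 0, 0, 0], [-0.25, -0.25, 0, 0, 0, 0], [-0.25, -0.25, 0, 0, 0, 0], [-0.25, -0.25, 0, 0, 0, 0], [-0.25, -0.25, 0, 0, 0, 0], [-0.2, -0.2, 0, 0, 0, 0], [0, 0, 0, 0, 0, 0], [0, 0, 0, 0, 0, 0]]
  ]
}}

```text
t: 18.02
ee_pos: [0.4377, -0.3105, 0.1729]
orientation: [-179.9, 0.1, 3.0]
wrist_force: [0.6, 0.4, 0.3]
grip_width: 0.0005
gripper_force: 0.0
```

```bash
python3 - <<'E'
import cv2,numpy as np
from h import *
c=imaging.camera("scene")["pixels"][190:255,190:270,::-1]
a=cv2.imread("pics/scene1.png")[190:255,190:270]
cv2.imwrite("pics/p3.png",cv2.resize(np.hstack([a,c]),None,fx=5,fy=5,interpolation=cv2.INTER_CUBIC)); print(env.sense()["t"],env.sense()["ee_pos"])
E
```

```text
18.0667 [ 0.43936823 -0.30903313  0.17306704]
```

View pics/p3.png

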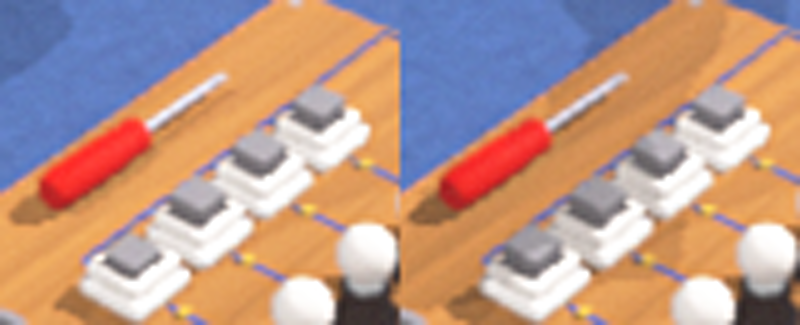

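The left half is before and the right half is now. The fourth key, which sat low at (135,253), now stands up at (535,247) like the other three. The screwdriver hasn't moved.

```bash
python3 -c "
from workcell import env
print(env.job_done())"
```

```text
the job is handed in; nothing more can be done
None
```

Job handed in: I touched the four keys lightly from left to right, found the fourth (rightmost) latched, and pressed it fully in; the final picture shows it up like the others.

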